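Wet the laundry soap and load the stain brush

TASK

Wet the soap in the crock: squeeze the trigger of the docked hand sprayer all the way and let it spring back. Then take the stain brush out of its slanted rest and, holding it nearly upright, dip it into the crock and press its bristles gently onto the middle of the soap cake for about half a second (how far the cake is worn down is not known: feel for it). Lift the brush out and lay it back in its rest as it was, bristles at the low end, leaving the crock standing in its place and the other things undisturbed.

Things in the scene. Friction and masses are not known exactly. Their poses are not given: they have to be found in the camera images.
- sprayer: Hand sprayer lying on its side, fixed on a steel post. Origin on the table under the barrel, z up. Everything is centred 120 mm up: the barrel (34 mm thick) along x from -50 to the nozzle at +84 mm, which faces +x, at the crock; the black grip, a 22 mm round bar along x = -35 mm, from the barrel to y = -135 mm; the trigger in front (+x) of it. Under grip and trigger is free space.
- squeeze (a point): Point on the fixed sprayer, at x = -23, y = -80, z = 120 mm in its frame and with its axes: midway between the back of the grip (x = -46 mm) and the front of the trigger when fully squeezed (x = -2 mm). Closing both fingers there from above, along the sprayer's x, squeezes the trigger against the grip. At rest the trigger's front is at x = +16 mm, so 62 mm over both.
- trigger_mid (a point): Point on the middle of the sprayer's flat aluminium trigger lever (85 mm long, 8 mm thick, 20 mm high), 62 mm from its hinge; at rest at x = +12, y = -80, z = 120 mm in the sprayer's frame. Squeezing moves it towards the sprayer's -x, by 18 mm when fully in. Its axes turn with the trigger.
- trigger (a joint): Trigger angle, rad: 0 at rest, 0.3 fully squeezed (a hard stop). It is sprung: at trigger_mid about 5 N starts it, about 11 N holds it fully in; it springs back by itself.
- crock: White glazed open crock, 104 mm across, 80 mm high, walls 5 mm, about 0.8 kg, standing loose on the table. Origin at the centre of its underside, z up. Inside is a round rigid cake of soap, 86 mm across; its flat top lies level, somewhere from 15 to 40 mm below the rim (not measured), and does not give when pressed gently.
- brush: Stain brush, 190 mm, about 0.13 kg. Origin at the centre of the bristles' end; z runs up the axis to the handle's end. White round bristles, 24 mm across, to z = 20 mm, yield along z like a spring (450 N/m, 12 mm at most; the origin stays with the handle). Ferrule 28 mm across to z = 44, thin neck to z = 52, dark 18 mm square handle to z = 190 mm, its flats facing the x and y axes.
- brush_grip (a point): Point on the brush's axis 110 mm from the bristle end: a good place to grip from straight above, fingers closing along the brush's y axis, which is level across the rest. In the rest the brush leans 45 degrees, bristles low and towards the rest's -x; the handle's end is then 57 mm higher than this point, and 80 mm of handle around it is free.
- brush_rest: Wooden slanted brush rest, fixed, base 180 x 70 mm. Origin at the centre of its underside, z up. The brush lies in its plane y = 0, leaning 45 degrees up towards +x: bristle end in a flared trough against a ledge, at x = -60, z = 32 mm; handle in a flared saddle, open above, 163 mm along the brush (x = 55, z = 147 mm). Side play about 4 mm.
- home (a point): Point fixed on the rest, at x = 18, y = 0, z = 110 mm in its frame: where brush_grip is when the brush lies in the rest (to some 4 mm).
- detergent: Bystander: amber bottle, 72 mm across, 170 mm tall. Origin under its centre.
- softener: Bystander: white bottle, 68 mm across, 160 mm tall. Origin under its centre.
- jar: Bystander: glass jar with steel lid, 84 mm across, 120 mm tall. Origin under its centre.
- mug: Bystander: white mug with a handle, 80 mm across, 85 mm tall. Origin under its centre.
- dosing_cup: Bystander: small clear cup, 54 mm across, 40 mm tall. Origin under its centre.
- soap_bar: Bystander: spare bar of soap, 60 x 90 x 32 mm. Origin under its centre.
- tin: Bystander: flat aluminium tin, 90 mm across, 60 mm tall. Origin under its centre.

How it is judged (in metres and radians):
On the way, in this order (a step that is already met when the one before it is completed fails the run):
1. the sprayer's trigger is squeezed all the way (beyond 0.25 of 0.3 rad) (value of joint trigger above 0.25 rad), for 0.1 s.
2. the trigger has sprung back (below 0.05 rad) (value of joint trigger below 0.05 rad), for 0.1 s.
3. the brush, within 0.5 rad of upright, is in the crock, its bristle end at least 8 mm below the rim and within 22 mm of the middle, and presses on what is inside with more than 1.2 N for 0.25 s (horizontal distance between brush and crock below 0.022 m and z of brush in the frame of crock below 0.072 m and angle between brush's own z axis and vertical below 0.5 rad and contact force between brush and crock above 1.2 N), for 0.25 s.
At the end, for the whole second after the job is handed in: The brush lies at rest in its slanted rest, bristles low: its grip point within 15 mm of home, its axis 0.65 to 0.92 rad from vertical, its bristle end more than 40 mm to the rest's -x; the trigger is out (below 0.05 rad); the crock stands upright (within 0.08 rad) within 25 mm of where it was (distance between brush_grip and home below 0.015 m and angle between brush's own z axis and vertical between 0.65 and 0.92 rad and x of brush in the frame of brush_rest below -0.04 m and linear speed of brush below 0.02 m/s and value of joint trigger below 0.05 rad and angle between crock's own z axis and vertical below 0.08 rad and distance of crock from where it was at the start of the episode below 0.025 m); the robot touches nothing.
It fails at once if the brush is pressed on the crock or its soap with more than 16 N (contact force between brush and crock above 16 N).
It fails at once if the crock is tipped beyond 0.2 rad or pushed more than 30 mm (angle between crock's own z axis and vertical above 0.2 rad or distance of crock from where it was at the start of the episode above 0.03 m).
It fails at once if a bystander (bottle, jar, mug, cup, soap bar, tin) is moved more than 30 mm (distance of any of detergent, softener, jar, mug, dosing_cup, soap_bar, tin from where it was at the start of the episode above 0.03 m).
It also fails if it takes over 61 s, if anything falls off the work surface, if the arm or the gripper's body presses on something with over 40 N, if the wrist force passes 120 N, or if a joint passes its speed limit or range.

ROBOT

A 6-joint arm with a two-finger parallel gripper is mounted at the origin on the work surface. World frame = base frame: x ahead of the robot, y to its left, z up, the work surface at z = 0. Lengths are in m, angles in degrees, forces in N, time in s.
With the tool pointing down it reaches from about 0.4 to 0.825 m from the base axis. Payload 7 kg.
Tool frame: the origin (TCP) lies on the centre line of the jaws, within the pads' length; the fingertips stand 19 mm ahead of it and the grasp point (between the pads) is the TCP (r.tips_ahead is the distance from the TCP to the fingertips, in m); z points along the fingers, y is the line along which they close (so a half turn about z gives the same grasp; the last joint's range is limited). The gripper opens to 88 mm and grips with 3 to 60 N. Pads are 19 mm wide; open, the fingers measure 130 mm over their backs; the gripper's body (78 mm by 193 mm) begins 47 mm behind the grasp point.
Start: joints at [89.387, 20.546, 0.682, 0, -70.136, -16.507], TCP at [0.199, 0.645, 0.218] pointing down, gripper open.
Joint ranges: [-176.03, 176.03], [-82.01, 121.73], [-58.28, 71.71], [-173.87, 95.51], [-174.79, -0.11], [-173.66, 173.66]. Speed limits (degrees/s): [136.94, 136.94, 172.46, 180, 180, 180].

INTERFACE

Orientations are given as [roll, pitch, yaw] about the fixed x, y, z axes, in that order (R = Rz(yaw) Ry(pitch) Rx(roll)).
In Python, from plant import r, viewer, close_job gives the robot as it stands. The module is installed in compiled form; this text tells all that it offers.
- The arm moves only by the tool arm_command, never from a script. Its arguments are lists of equal length, an entry for each row: "travel": the shift along the world's x, y, z scaled (see below), a list of three; "delta_rot": the turn, a rotation vector about the world's x, y, z scaled (see below), a list of three. In form: {"travel": [[dx, dy, dz], ...], "delta_rot": [[rx, ry, rz], ...]}. A call has 1 to 20 rows; each row is the pose to reach, as a shift and turn from the pose commanded when the call began; what a row does not reach only later rows make up. The controller multiplies each number of a shift by 0.5 m and each number of a turn by 90 degrees. A row lasts 1/8 s, in which the tool goes at most 62.5 mm and 10.7 degrees, less where a joint would pass 70% of its speed; a pose out of reach is approached as far as the arm can. A call with a number of a shift or a turn outside -1 to 1 is refused whole. A call with a gripper value outside its range is refused whole. "grip" is the opening, from 0 (shut) to 1 (fully open), set as the call begins (left out, the last holds). The fingers move at their own pace and stop on an object; "newtons" is the grip in N (left out, the last holds). Time passes only in rows, so rows that repeat a pose let the fingers close. It gives the time, the measured TCP pose, the force, the opening and the grip force at its end, in the units of the state.
- r.get_state(): the state, without advancing time (a new reading comes with each control period).
- viewer.capture(name): name is "scene" or "top" or "wrist"; returns a dict with "img" (420x560x3 uint8, red, green, blue), "camera_matrix" (3x3 intrinsics, pixels), "R" (3x3) and "t" (3): a world point X has camera coordinates R X + t; the wrist camera has in their place "mount" (4x4, takes a point from camera to tool coordinates, whose origin is the TCP and whose axes are the flange's). Camera axes: x right, y down, z forward; pixel columns grow to the right and rows downward; lengths in m; the calibration is good to about 2 mm. A picture is of the moment at which its call begins: read the wrist's pose just before it. There is no depth.
- close_job(): hands the job in; it is judged then, once.
The state is a dict: "time_s": time; "joints": joint angles; "qd": joint speeds; "joint_torque": joint torques, N m; "tcp_pos": TCP position; "eef_rot": TCP orientation; "contact_force": force on the tool from outside, world axes, zero at the start; "moment": the same for the moment, N m; "gripper_width": finger opening in m; "gripper_force": force on a finger pad.
Only numpy, scipy, OpenCV 4.12 (cv2) and the standard library are available. Lean on these libraries where they do the work, as an engineer would, in place of code of your own. Each camera call takes 0.05 s, during which the arm holds its last target. There are 200 camera calls.

## Working session

There is one attempt and no reset: what is moved stays moved. The work goes in short steps, Python scripts to look and compute and a tool call to move; the robot and the scene stay as the last step left them, time stands still between calls to the robot, and variables do not carry over. Pictures are saved under pics/ and viewed, at most 13 in all, crops included, and the job is handed in when it is done.

Besides the shell and the picture viewer there is one more tool, called after ">>>" as name(argument=value, ...), one argument or row to a line, values as JSON. arm_command: Moves the arm, as the interface text tells. Shifts and turns lie within -1 to 1; 1 stands for 0.5 m of shift or 90 degrees of turn. Its arguments: {"type":"object","properties":{"travel":{"type":"array"},"delta_rot":{"type":"array"},"grip":{"type":"number"},"newtons":{"type":"number"}},"required":["travel","delta_rot"]}

```bash
mkdir -p pics; python3 - <<'E'
from plant import r, viewer
import cv2,pickle
s=r.get_state();print({k:s[k] for k in s if k in('time_s','tcp_pos','eef_rot','contact_force','gripper_width')})
for n in('scene','top','wrist'):
    c=viewer.capture(n);pickle.dump(c,open(n+'.pkl','wb'));cv2.imwrite(f'pics/{n}.png',c['img'][:,:,::-1])
    print(n,{k:(v.round(4).tolist() if hasattr(v,'round') else v) for k,v in c.items() if k!='img'})
E
```

```text
{'time_s': 0.0, 'tcp_pos': array([0.19854509, 0.64460058, 0.21740683]), 'eef_rot': array([ 1.79903720e+02, -8.47600710e-03, -1.71235488e+01]), 'contact_force': array([ 0.15161182,  0.18282565, -0.28811678]), 'gripper_width': 0.08761987365652754}
scene {'camera_matrix': [[410.982, 0.0, 283.3324], [0.0, 410.982, 206.219], [0.0, 0.0, 1.0]], 'R': [[-0.8174, 0.5761, -0.0042], [0.3145, 0.44, -0.8411], [-0.4827, -0.6889, -0.5408]], 't': [0.5171, -0.0748, 1.302]}
top {'camera_matrix': [[473.5972, 0.0, 284.4047], [0.0, 473.5972, 212.5887], [0.0, 0.0, 1.0]], 'R': [[0.001, -1.0, 0.0093], [-0.9844, -0.0026, -0.1759], [0.1759, -0.009, -0.9844]], 't': [-0.0611, 0.5941, 1.3632]}
wrist {'camera_matrix': [[302.7562, 0.0, 282.6023], [0.0, 302.7562, 208.6777], [0.0, 0.0, 1.0]], 'mount': [[-0.0004, -0.9627, -0.2705, 0.0726], [1.0, -0.0002, -0.0008, 0.0009], [0.0008, -0.2705, 0.9627, -0.1662], [0.0, 0.0, 0.0, 1.0]]}
```

View pics/top.png

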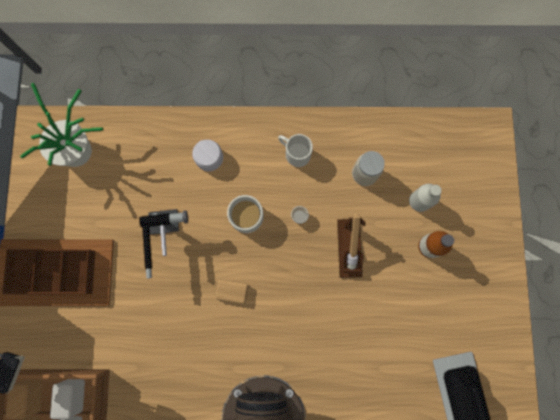

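View pics/scene.png

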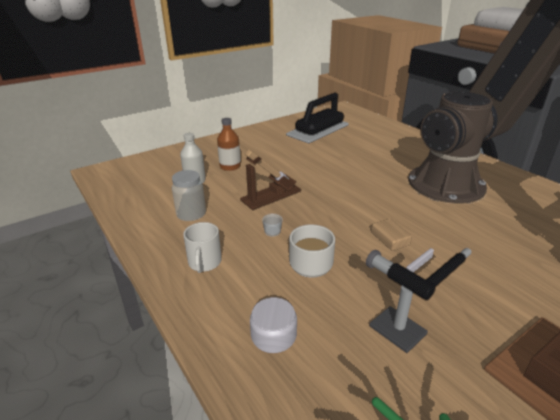

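The top view shows the sprayer at about (165,218) with its grip running down to (149,272). The crock is at (245,214), the rest and brush at (350,245) with the bristles at the bottom, and the bystanders are clear of these. Next I'll look at enlarged crops.

```bash
python3 - <<'E'
import cv2,numpy as np
t=cv2.imread('pics/top.png');s=cv2.imread('pics/scene.png')
def crop(im,x,y,w,h,W,H):
    o=cv2.resize(im[y:y+h,x:x+w],(W,H),interpolation=cv2.INTER_CUBIC);o=cv2.convertScaleAbs(o,alpha=1.3)
    f=W/w
    for g in range((x//10+1)*10,x+w,10): cv2.line(o,(int((g-x+.5)*f),0),(int((g-x+.5)*f),6 if g%50 else 16),(0,255,0),1)
    for g in range((y//10+1)*10,y+h,10): cv2.line(o,(0,int((g-y+.5)*f)),(6 if g%50 else 16,int((g-y+.5)*f)),(0,255,0),1)
    return o
a=np.hstack([crop(t,130,200,80,60+20,400,400),crop(t,315,205,80,80,400,400)])
cv2.imwrite('pics/c1.png',a)
b=np.hstack([crop(s,360,235,120,120,400,400),crop(s,225,140,90,90,400,400)])
cv2.imwrite('pics/c2.png',b)
E
```

```text
(no output)
```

View pics/c1.png

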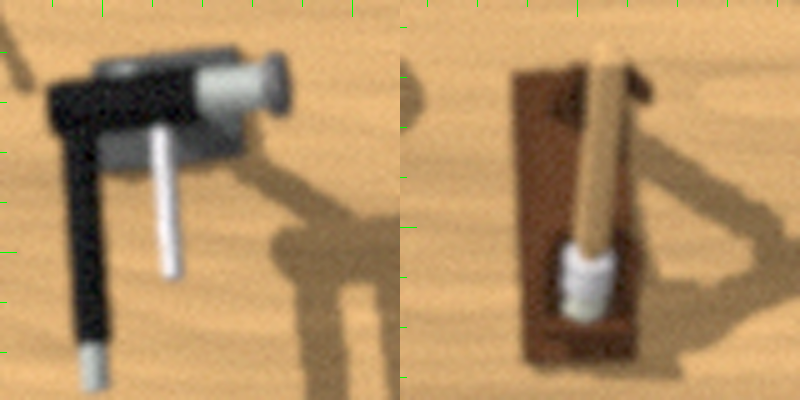

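View pics/c2.png

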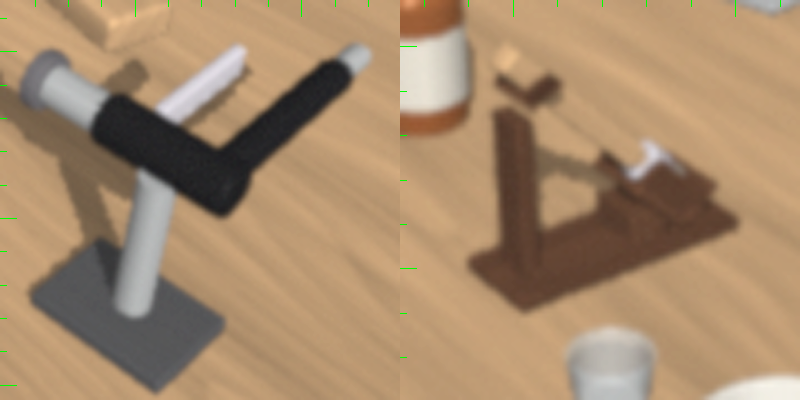

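The crops give these top-view pixels. The nozzle tip is at about (186.5,216.5), the barrel back at (139.5,221), and the grip end at (148.1,277.5). The trigger runs from (161.5,225) to (164,255). The brush handle end is at (355.7,214.5) and its bristle end at (351.2,268).

```bash
cat > h.py <<'E'
import numpy as np,pickle,cv2
def ray(c,u,v,z):
    K,R,t=c['camera_matrix'],c['R'],c['t']
    d=R.T@np.linalg.solve(K,[u,v,1.]);o=-R.T@t
    return (o+d*(z-o[2])/d[2])
def proj(c,X):
    p=c['camera_matrix']@(c['R']@np.asarray(X,float)+c['t']);return p[:2]/p[2]
def wristcam(c,s):
    from scipy.spatial.transform import Rotation as Ro
    T=np.eye(4);T[:3,:3]=Ro.from_euler('xyz',s['eef_rot'],degrees=True).as_matrix();T[:3,3]=s['tcp_pos']
    M=np.linalg.inv(T@c['mount']);return dict(camera_matrix=c['camera_matrix'],R=M[:3,:3],t=M[:3,3],img=c['img'])
E
python3 - <<'E'
from h import *
c=pickle.load(open('top.pkl','rb'));s=pickle.load(open('scene.pkl','rb'))
P=lambda u,v,z:ray(c,u,v,z).round(4)
for n,u,v,z in [('nozzle',186.5,216.5,.12),('back',139.5,221.1,.12),('gripend',148.1,277.5,.12),('grip top',145.9,229.5,.12),('trig0',161.5,225,.13),('trig1',163.9,255.2,.13),
 ('handle end',355.7,214.3,.166),('bristle end',351.2,268,.032),('neck?',352.5,254.5,.032+.052*.707),('rest00',337.2,219,.01),('rest10',339.7,277,.01),('rest11',362,276.3,.01)]:print(n,P(u,v,z))
# scene checks: handle end, trigger end, grip end
def S(x,y):return 225+x*90/400,140+y*90/400
print('scene handle end',ray(s,*S(108,60),.166).round(4),'grip end',ray(s,360+358*.3,235+57*.3,.12).round(4),'nozzle',ray(s,360+42*.3,235+82*.3,.12).round(4),'back',ray(s,360+225*.3,235+195*.3,.12).round(4))
# crock
for n,cam,b in (('top',c,(220,190,50,50)),('scene',s,(283,222,58,55))):
    x,y,w,h=b;im=cam['img'][y:y+h,x:x+w];hsv=cv2.cvtColor(im,cv2.COLOR_RGB2HSV)
    m=((hsv[...,1]<70)&(hsv[...,2]>120)).astype(np.uint8)
    cs,_=cv2.findContours(m,cv2.RETR_EXTERNAL,cv2.CHAIN_APPROX_NONE);k=max(cs,key=cv2.contourArea)
    e=cv2.fitEllipse(cv2.convexHull(k));print(n,(e[0][0]+x,e[0][1]+y),e[1:], ray(cam,e[0][0]+x,e[0][1]+y,.08).round(4),(k.reshape(-1,2).min(0)+[x,y],k.reshape(-1,2).max(0)+[x,y]))
E
```

```text
nozzle [0.5702 0.2183 0.12  ]
back [0.5567 0.3505 0.12  ]
gripend [0.3985 0.3181 0.12  ]
grip top [0.5327 0.3312 0.12  ]
trig0 [0.5442 0.2854 0.13  ]
trig1 [0.4595 0.2748 0.13  ]
handle end [ 0.5698 -0.2551  0.166 ]
bristle end [ 0.4309 -0.2593  0.032 ]
neck? [ 0.4679 -0.2585  0.0688]
rest00 [ 0.5823 -0.223   0.01  ]
rest10 [ 0.4052 -0.2272  0.01  ]
rest11 [ 0.4074 -0.2946  0.01  ]
scene handle end [ 0.5721 -0.2433  0.166 ] grip end [0.4057 0.318  0.12  ] nozzle [0.5766 0.2246 0.12  ] back [0.5645 0.3463 0.12  ]
top (244.4670696258545, 212.6102809906006) ((35.68794631958008, 36.08499526977539), 34.80414962768555) [0.589  0.0572 0.08  ] (array([227, 195]), array([262, 230]))
scene (311.19906997680664, 249.615478515625) ((51.9051513671875, 54.93537902832031), 177.74929809570312) [0.623  0.0923 0.08  ] (array([289, 224]), array([335, 276]))
```

>>> arm_command(
  travel=[
    [0.564,-0.676,0.04],
    [0.564,-0.676,0.04],
    [0.564,-0.676,0.04],
    [0.564,-0.676,0.04],
    [0.564,-0.676,0.04],
    [0.564,-0.676,0.04],
    [0.564,-0.676,0.04],
    [0.564,-0.676,0.04],
    [0.564,-0.676,0.04],
    [0.564,-0.676,0.04],
  ],
  delta_rot=[
    [0,0,0.255],
    [0,0,0.255],
    [0,0,0.255],
    [0,0,0.255],
    [0,0,0.255],
    [0,0,0.255],
    [0,0,0.255],
    [0,0,0.255],
    [0,0,0.255],
    [0,0,0.255],
  ],
  grip=1,
)

```text
time_s: 1.4
tcp_pos: [0.4801, 0.3079, 0.2382]
eef_rot: [180.0, 0.0, 5.9]
contact_force: [-0.2, 0.6, 0.3]
gripper_width: 0.0875
gripper_force: 0.0
```

```bash
python3 - <<'E'
from h import *
from plant import r,viewer
s=r.get_state();c=wristcam(viewer.capture('wrist'),s);pickle.dump(c,open('w1.pkl','wb'))
print(s['tcp_pos'],s['eef_rot'],s['contact_force'])
im=c['img'][:,:,::-1].copy()
X=np.array([.1017,-.9948,0]);Y=np.array([.9948,.1017,0]);o=np.array([.5617,.300,.12])
for a,b in [(-23,-80),(-46,-80),(16,-80),(-35,-135),(84,0),(-50,0)]:
    p=proj(c,o+a/1e3*X+b/1e3*Y);print(a,b,p.round(1));cv2.circle(im,tuple(int(round(q)) for q in p),3,(0,0,255),1)
cv2.imwrite('pics/w1.png',im)
E
```

```text
[0.48007332 0.30787591 0.23818382] [1.79994365e+02 1.49708474e-02 5.90006837e+00] [-0.24541786  0.64789084  0.31635966]
-23 -80 [275.  200.8]
-46 -80 [251.2 200.7]
16 -80 [315.2 200.8]
-35 -135 [263.5 253.2]
84 0 [393.7 114.4]
-50 0 [244.3 114.3]
```

View pics/w1.png

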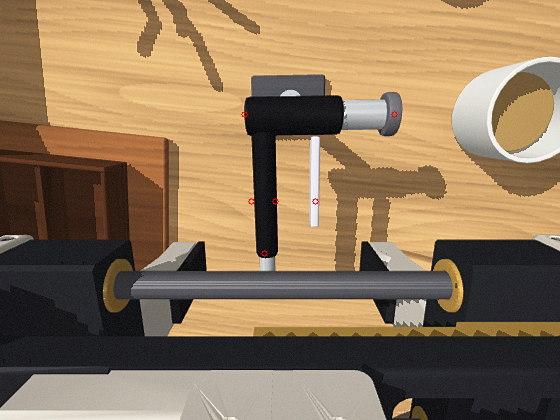

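The wrist view shows the grip's left edge at column 254 and the trigger's right edge at column 320, on row 201. That puts everything about 3 mm further towards the nozzle than I estimated. The jaws straddle both with room to spare, so I'll descend, centre and squeeze.

>>> arm_command(
  travel=[
    [0,0,-0.12],
    [0,0,-0.236],
    [0,0.008,-0.236],
    [0,0.008,-0.236],
  ],
  delta_rot=[
    [0,0,0],
    [0,0,0],
    [0,0,0],
    [0,0,0],
  ],
)

```text
time_s: 1.95
tcp_pos: [0.4815, 0.3129, 0.1224]
eef_rot: [-180.0, -0.1, 5.9]
contact_force: [-0.3, 0.4, 2.1]
gripper_width: 0.0879
gripper_force: 0.0
```

>>> arm_command(
  travel=[
    [0,0,0],
    [0,0,0],
    [0,0,0],
    [0,0,0],
    [0,0,0],
    [0,0,0],
  ],
  delta_rot=[
    [0,0,0],
    [0,0,0],
    [0,0,0],
    [0,0,0],
    [0,0,0],
    [0,0,0],
  ],
  grip=0.35,
  newtons=30,
)

```text
time_s: 2.7
tcp_pos: [0.4816, 0.3119, 0.1218]
eef_rot: [-179.9, -0.1, 5.8]
contact_force: [-3.0, 6.1, 4.4]
gripper_width: 0.0338
gripper_force: 3.0
```

```bash
python3 - <<'E'
from h import *
from plant import r,viewer
s=r.get_state();c=wristcam(viewer.capture('wrist'),s)
cv2.imwrite('pics/w2.png',c['img'][:,:,::-1])
E
```

```text
(no output)
```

View pics/w2.png

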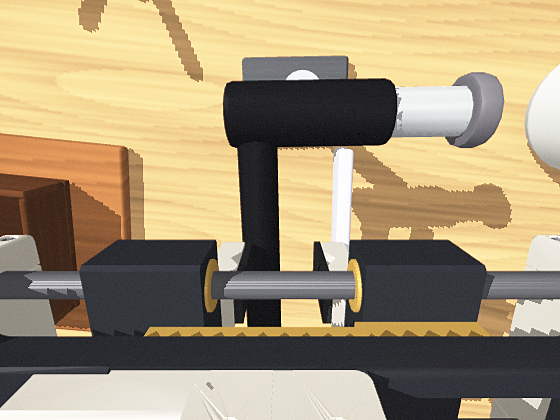

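```bash
python3 - <<'E'
from h import *
from plant import r,viewer
s=r.get_state();c=wristcam(viewer.capture('wrist'),s);w1=pickle.load(open('w1.pkl','rb'))
X=np.array([.1017,-.9948,0]);Y=np.array([.9948,.1017,0]);o=np.array([.5620,.2975,0])
def sp(c,u,v,z):
    p=ray(c,u,v,z)-o;return (p@X*1e3).round(1),(p@Y*1e3).round(1)
for v in (155,190,230): 
    g=c['img'][v].astype(int);w=np.where((g.min(1)>175)&(np.ptp(g,axis=1)<25))[0];w=w[(w>320)&(w<370)]
    print(v,w.min(),w.max(),sp(c,w.min(),v,.13),sp(c,w.max(),v,.13))
for v in (145,180,215):
    g=w1['img'][v].astype(int);w=np.where((g.min(1)>170)&(np.ptp(g,axis=1)<45))[0];w=w[(w>300)&(w<330)]
    print('w1',v,sp(w1,w.min(),v,.13),sp(w1,w.max(),v,.13))
T=s['tcp_pos']-o;print('tcp',T@X,T@Y,s['tcp_pos'],s['gripper_width'],s['gripper_force'],s['contact_force'])
for dy in(-.017,.017):
  for dz in (-.019,0,.02): print(dy,dz,proj(c,s['tcp_pos']+dy*X-[0,0,-dz*-1] if 0 else s['tcp_pos']+dy*X+[0,0,dz]).round(0))
E
```

```text
155 337 354 (np.float64(5.5), np.float64(-21.8)) (np.float64(14.2), np.float64(-21.8))
190 334 352 (np.float64(4.7), np.float64(-40.3)) (np.float64(14.3), np.float64(-40.2))
230 333 350 (np.float64(5.2), np.float64(-62.8)) (np.float64(14.6), np.float64(-62.8))
w1 145 (np.float64(6.2), np.float64(-26.4)) (np.float64(13.3), np.float64(-26.4))
w1 180 (np.float64(7.0), np.float64(-57.9)) (np.float64(14.3), np.float64(-57.8))
w1 215 (np.float64(6.9), np.float64(-91.4)) (np.float64(14.5), np.float64(-91.4))
tcp -0.023299252244329043 -0.07849278466061534 [0.48154342 0.31269584 0.12184213] 0.03239222765460512 3.150986284017563 [-2.4162347   6.72592094  3.38292605]
-0.017 -0.019 [256. 239.]
-0.017 0 [253. 250.]
-0.017 0.02 [249. 265.]
0.017 -0.019 [308. 239.]
0.017 0 [310. 250.]
0.017 0.02 [313. 265.]
```

```bash
python3 - <<'E'
from h import *
from plant import r,viewer
a=viewer.capture('wrist')['img'][140:340,190:390,::-1];b=viewer.capture('scene')['img'][200:320,350:500,::-1];
cv2.imwrite('pics/m1.png',np.hstack([cv2.resize(a,(400,400),interpolation=2),cv2.resize(b,(400,320),interpolation=2)[:].copy() if 0 else cv2.resize(b,(400,400),interpolation=2)]))
E
```

```text
(no output)
```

View pics/m1.png

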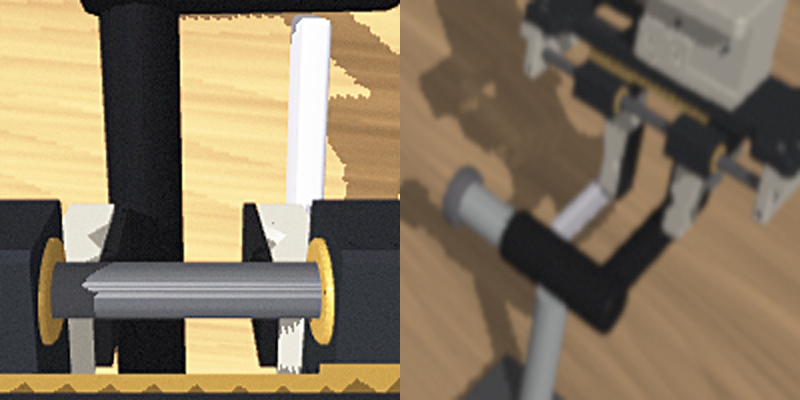

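```bash
python3 - <<'E'
from h import *
from plant import r
s=r.get_state();sc=pickle.load(open('scene.pkl','rb'))
import copy
X=np.array([.1017,-.9948,0]);Y=np.array([.9948,.1017,0]);t=s['tcp_pos'];print(t,s['gripper_width'],r.tips_ahead)
for d in(-.022,-.017,.017,.022):
  for z in (-.019,0,.02,.04): print(d,z,proj(sc,t+d*X+.0095*Y+[0,0,z]).round(1))
o=np.array([.5617,.2985,0])
for z in (.06,.08,.1,.12): print(z,'grip end',proj(sc,o-.035*X-.135*Y+[0,0,z]).round(1),'nozzle',proj(sc,o+.084*X+[0,0,z]).round(1),'back',proj(sc,o-.05*X+[0,0,z]).round(1))
E
```

```text
[0.48151449 0.3133715  0.12188258] 0.030547284346570815 0.019
-0.022 -0.019 [447.4 280.3]
-0.022 0 [449.5 272.7]
-0.022 0.02 [451.9 264.5]
-0.022 0.04 [454.2 256.1]
-0.017 -0.019 [445.  278.9]
-0.017 0 [447.1 271.3]
-0.017 0.02 [449.4 263.2]
-0.017 0.04 [451.7 254.8]
0.017 -0.019 [429.2 269.9]
0.017 0 [431.1 262.4]
0.017 0.02 [433.1 254.4]
0.017 0.04 [435.1 246.1]
0.022 -0.019 [427.  268.6]
0.022 0 [428.8 261.2]
0.022 0.02 [430.7 253.1]
0.022 0.04 [432.8 244.8]
0.06 grip end [455.8 278.5] nozzle [368.1 278.4] back [425.1 315.9]
0.08 grip end [458.  271.2] nozzle [369.2 271.1] back [427.1 308.2]
0.1 grip end [460.2 263.6] nozzle [370.2 263.5] back [429.1 300.4]
0.12 grip end [462.6 255.9] nozzle [371.4 255.8] back [431.3 292.3]
```

The montage shows the fingertips riding just above the grip and trigger. They overlap both in x, and the trigger is still at rest. So the physical tips end about 25 mm higher than the reported TCP suggests. I'll raise, reopen, check that tip offset and go lower.

>>> arm_command(
  travel=[
    [0,0,0.04],
    [0,0,0.08],
    [0,0,0.08],
    [0,0,0.08],
    [0,0,0.08],
    [0,0,0.08],
    [0,0,0.08],
  ],
  delta_rot=[
    [0,0,0],
    [0,0,0],
    [0,0,0],
    [0,0,0],
    [0,0,0],
    [0,0,0],
    [0,0,0],
  ],
  grip=1,
)

```text
time_s: 3.78
tcp_pos: [0.4807, 0.311, 0.16]
eef_rot: [180.0, 0.0, 5.8]
contact_force: [0.1, 0.0, -0.6]
gripper_width: 0.087
gripper_force: 0.0
```

```bash
python3 - <<'E'
from h import *
from plant import r,viewer
s=r.get_state();c=viewer.capture('wrist');sc=viewer.capture('scene')['img'];t=viewer.capture('top')
print(s['tcp_pos'],s['contact_force'],s['gripper_width'],s['gripper_force'])
cc=wristcam(c,s);t0=s['tcp_pos']
X=np.array([.1017,-.9948,0]);Y=np.array([.9948,.1017,0])
im=c['img'][:,:,::-1].copy();S=pickle.load(open('scene.pkl','rb'))
sc=sc[:,:,::-1].copy()
for d in (-.044,.044):
  for z,col in((-.019,(0,0,255)),(.005,(0,255,0))):
    for e in (-.0095,.0095):
      X0=t0+d*X+e*Y+[0,0,z]
      for I,C in((im,cc),(sc,S)): cv2.circle(I,tuple(int(round(q)) for q in proj(C,X0)),1,col,-1)
cv2.imwrite('pics/m2.png',np.hstack([cv2.resize(im[120:345,130:430],(400,300),interpolation=2),cv2.resize(sc[190:310,350:510],(400,300),interpolation=2)]))
E
```

```text
[0.48065053 0.31097621 0.16004868] [ 0.05465349  0.0222714  -0.62168321] 0.08704899209260415 0.0
```

View pics/m2.png

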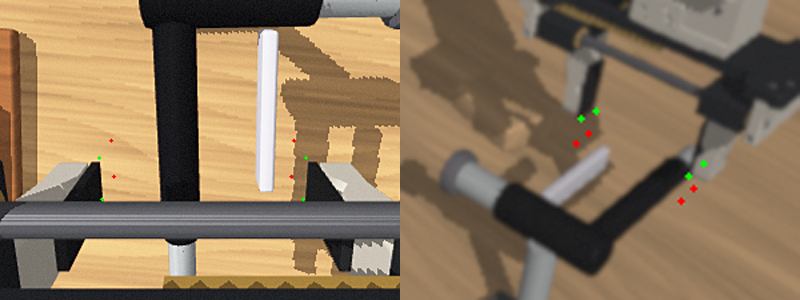

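The red dots mark the stated tips and lie beyond the real ones. The green dots, 5 mm above the TCP, match them. The true grasp point is therefore about 25 mm behind the reported TCP, so I'll command z 25 mm lower everywhere.

>>> arm_command(
  travel=[
    [0,0,-0.08],
    [0,0.004,-0.13],
    [0,0.004,-0.13],
  ],
  delta_rot=[
    [0,0,0],
    [0,0,0],
    [0,0,0],
  ],
)

```text
time_s: 4.3
tcp_pos: [0.4798, 0.3121, 0.0936]
eef_rot: [179.8, 0.2, 5.8]
contact_force: [0.7, -0.1, 0.1]
gripper_width: 0.0876
gripper_force: 0.0
```

>>> arm_command(
  travel=[
    [0,0,0],
    [0,0,0],
    [0,0,0],
    [0,0,0],
    [0,0,0],
    [0,0,0],
    [0,0,0],
  ],
  delta_rot=[
    [0,0,0],
    [0,0,0],
    [0,0,0],
    [0,0,0],
    [0,0,0],
    [0,0,0],
    [0,0,0],
  ],
  grip=0.35,
  newtons=30,
)

```text
time_s: 5.18
tcp_pos: [0.4813, 0.3133, 0.0964]
eef_rot: [-180.0, -0.1, 5.9]
contact_force: [2.6, -3.6, 5.9]
gripper_width: 0.0448
gripper_force: 28.5
```

>>> arm_command(
  travel=[
    [0,0,0],
    [0,0,0],
  ],
  delta_rot=[
    [0,0,0],
    [0,0,0],
  ],
)

```text
time_s: 5.42
tcp_pos: [0.4813, 0.3132, 0.0964]
eef_rot: [-180.0, -0.1, 5.9]
contact_force: [2.1, -3.8, 5.7]
gripper_width: 0.0444
gripper_force: 28.6
```

>>> arm_command(
  travel=[
    [0,0,0],
    [0,0,0],
    [0,0,0],
    [0,0,0],
    [0,0,0],
    [0,0,0],
    [0,0.004,0.1],
    [0,0.004,0.2],
    [0,0.004,0.3],
  ],
  delta_rot=[
    [0,0,0],
    [0,0,0],
    [0,0,0],
    [0,0,0],
    [0,0,0],
    [0,0,0],
    [0,0,0],
    [0,0,0],
    [0,0,0],
  ],
  grip=1,
)

```text
time_s: 6.55
tcp_pos: [0.4804, 0.3153, 0.2469]
eef_rot: [-180.0, 0.0, 5.8]
contact_force: [1.2, 0.9, -0.7]
gripper_width: 0.0878
gripper_force: 0.0
```

>>> arm_command(
  travel=[
    [0,-0.8,0.01],
    [0,-0.8,0.01],
    [0,-0.8,0.01],
    [0,-0.8,0.01],
    [0,-0.8,0.01],
    [0,-0.8,0.01],
    [0,-0.8,0.01],
  ],
  delta_rot=[
    [0,-0.111,-0.048],
    [0,-0.111,-0.048],
    [0,-0.111,-0.048],
    [0,-0.111,-0.048],
    [0,-0.111,-0.048],
    [0,-0.111,-0.048],
    [0,-0.111,-0.048],
  ],
)

```text
time_s: 7.42
tcp_pos: [0.4802, -0.0873, 0.2507]
eef_rot: [179.4, -10.0, 1.4]
contact_force: [1.2, 0.3, -0.1]
gripper_width: 0.0877
gripper_force: 0.0
```

>>> arm_command(
  travel=[
    [0.07,-0.344,0],
    [0.07,-0.344,0],
    [0.07,-0.344,0],
    [0.07,-0.344,0],
    [0.07,-0.344,0],
  ],
  delta_rot=[
    [0,0,0],
    [0,0,0],
    [0,0,0],
    [0,0,0],
    [0,0,0],
  ],
)

```text
time_s: 8.05
tcp_pos: [0.5154, -0.2568, 0.2499]
eef_rot: [179.4, -9.9, 1.5]
contact_force: [-0.6, 0.2, 0.0]
gripper_width: 0.0878
gripper_force: 0.0
```

```bash
python3 - <<'E'
from h import *
from plant import r,viewer
s=r.get_state();c=wristcam(viewer.capture('wrist'),s);pickle.dump(c,open('w3.pkl','wb'))
print(s['time_s'],s['tcp_pos'],s['eef_rot'],s['contact_force'])
im=c['img'][:,:,::-1].copy()
b=np.array([.4355,-.2593,.032]);u=np.array([.707,.02,.707])
for L in (0,.11,.19):
    p=proj(c,b+u*L);print(L,p.round(1));cv2.circle(im,tuple(int(round(q)) for q in p),3,(0,0,255),1)
cv2.imwrite('pics/w3.png',im)
E
```

```text
8.05 [ 0.51544797 -0.25681318  0.24990372] [179.38514965  -9.92864186   1.49832647] [-0.57953201  0.23981905  0.02694546]
0 [280.9 270.4]
0.11 [280.9 220.8]
0.19 [280.9 164.2]
```

View pics/w3.png

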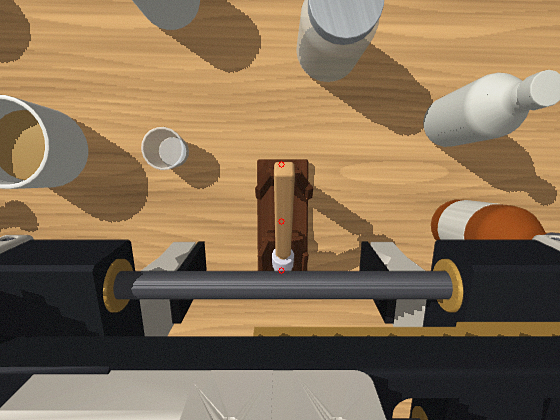

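The wrist view shows the brush just as predicted, with the handle end at (284,164) and the handle at column 285 at the grip point. That is about 3 mm to −y. I'll descend and grip.

>>> arm_command(
  travel=[
    [0,-0.006,-0.12],
    [0,-0.006,-0.22],
    [0,-0.006,-0.28],
    [0,-0.006,-0.32],
    [0,-0.006,-0.32],
  ],
  delta_rot=[
    [0,0,0],
    [0,0,0],
    [0,0,0],
    [0,0,0],
    [0,0,0],
  ],
)

```text
time_s: 8.72
tcp_pos: [0.5149, -0.2583, 0.0893]
eef_rot: [179.4, -9.8, 1.7]
contact_force: [0.0, -0.7, 0.1]
gripper_width: 0.0877
gripper_force: 0.0
```

>>> arm_command(
  travel=[
    [0,0,0],
    [0,0,0],
    [0,0,0],
    [0,0,0],
    [0,0,0],
    [0,0,0],
    [0,0,0],
    [0,0,0],
    [0,0,0],
    [0,0,0],
  ],
  delta_rot=[
    [0,0,0],
    [0,0,0],
    [0,0,0],
    [0,0,0],
    [0,0,0],
    [0,0,0],
    [0,0,0],
    [0,0,0],
    [0,0,0],
    [0,0,0],
  ],
  grip=0.1,
  newtons=30,
)

```text
time_s: 9.98
tcp_pos: [0.5157, -0.2599, 0.0903]
eef_rot: [179.4, -10.0, 1.6]
contact_force: [0.6, -0.3, 0.1]
gripper_width: 0.0181
gripper_force: 29.9
```

>>> arm_command(
  travel=[
    [0,0,0.06],
    [0,0,0.14],
    [0,0,0.24],
    [0,0,0.34],
    [0,0,0.4],
    [0,0,0.4],
  ],
  delta_rot=[
    [0,0,0],
    [0,0,0],
    [0,0,0],
    [0,0,0],
    [0,0,0],
    [0,0,0],
  ],
)

```text
time_s: 10.72
tcp_pos: [0.5167, -0.2602, 0.2932]
eef_rot: [179.3, -10.2, 1.6]
contact_force: [-0.6, -0.1, -2.4]
gripper_width: 0.0177
gripper_force: 29.9
```

>>> arm_command(
  travel=[
    [0.188,0.638,0.4],
    [0.188,0.638,0],
    [0.188,0.638,0],
    [0.188,0.638,0],
    [0.188,0.638,0],
    [0.188,0.638,0],
    [0.188,0.638,0],
    [0.188,0.638,0],
    [0.188,0.638,0],
    [0.188,0.638,0],
  ],
  delta_rot=[
    [0,-0.467,0],
    [0,-0.467,0],
    [0,-0.467,0],
    [0,-0.467,0],
    [0,-0.467,0],
    [0,-0.467,0],
    [0,-0.467,0],
    [0,-0.467,0],
    [0,-0.467,0],
    [0,-0.467,0],
  ],
)

```text
time_s: 11.98
tcp_pos: [0.5944, 0.0681, 0.3341]
eef_rot: [176.9, -47.3, 2.2]
contact_force: [1.2, -0.2, -1.1]
gripper_width: 0.0174
gripper_force: 30.0
```

```bash
python3 - <<'E'
from h import *
from plant import r,viewer
s=r.get_state();print(s['time_s'],s['tcp_pos'],s['eef_rot'],s['contact_force'],s['gripper_width'])
c=viewer.capture('top');d=viewer.capture('scene');t=s['tcp_pos'];S=d;
im=c['img'][:,:,::-1].copy();sc=d['img'][:,:,::-1].copy();w=viewer.capture('wrist')['img'][:,:,::-1].copy()
B=t+[-.0206,-.002,-.097];C=np.array([.589,.0572,.08])
for I,cam in((im,c),(sc,d)):
    for P,col in((B,(0,0,255)),(C,(0,255,0)),(C-[0,0,.08],(255,0,0))):
        p=proj(cam,P);print(p.round(1));cv2.circle(I,tuple(int(round(q)) for q in p),1,col,-1)
cv2.imwrite('pics/m3.png',np.hstack([cv2.resize(im[150:270,190:310],(300,300),interpolation=2),cv2.resize(sc[150:300,230:380],(500,500),interpolation=2)[:300] if 0 else cv2.resize(sc[150:300,230:480],(500,300),interpolation=2)]))
E
```

```text
11.975 [0.59441565 0.0680533  0.33413247] [176.93426264 -47.29500134   2.18937574] [ 1.2107313  -0.21366158 -1.09166809] 0.017437643762558477
[236.5 207.7]
[244.5 212.6]
[246.4 217.2]
[324.4 175. ]
[313.3 236.2]
[312.2 263.2]
```

View pics/m3.png

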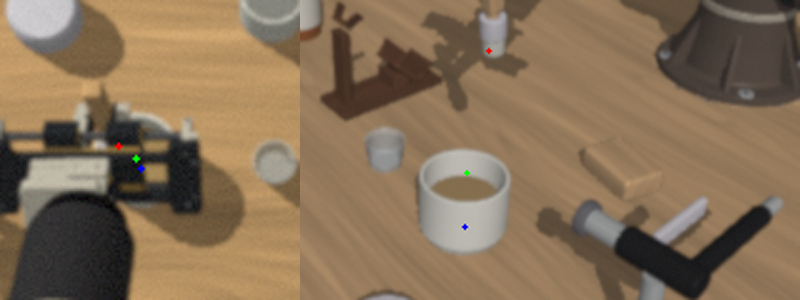

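>>> arm_command(
  travel=[
    [0,0,0],
    [0,0,0],
    [0,0,0],
  ],
  delta_rot=[
    [0,0,0],
    [0,0,0],
    [0,0,0],
  ],
)

```text
time_s: 12.5
tcp_pos: [0.5945, 0.0661, 0.3355]
eef_rot: [176.9, -47.4, 2.1]
contact_force: [-0.3, 1.0, -2.1]
gripper_width: 0.018
gripper_force: 30.0
```

```bash
python3 - <<'E'
from plant import r
s=r.get_state();print(s['time_s'],s['tcp_pos'],s['eef_rot'],s['joints'],s['qd'],s['contact_force'])
E
```

```text
12.5 [0.59450791 0.0661051  0.33547816] [176.92823296 -47.40350328   2.09429145] [ 10.57373992 -14.13932544 -58.2565491   95.45286499  -9.33030386
 -11.32963098] [ 0.11822762  0.09062178  0.22290911  0.13772674 -0.12061895 -0.02559155] [-0.31442189  1.01879122 -2.11471592]
```

```bash
cat >> h.py <<'E'
def delta(s,pos,rpy):
    from scipy.spatial.transform import Rotation as Ro
    a=Ro.from_euler('xyz',s['eef_rot'],degrees=True);b=Ro.from_euler('xyz',rpy,degrees=True)
    return ((np.array(pos)-s['tcp_pos'])/.5).round(4),((b*a.inv()).as_rotvec(degrees=True)/90).round(4)
E
python3 - <<'E'
from h import *
from plant import r
s=r.get_state()
print(delta(s,[.629,.059,.26],[179.4,-40,1.6]))
E
```

```text
(array([ 0.069 , -0.0142, -0.151 ]), array([0.0172, 0.0828, 0.0135]))
```

>>> arm_command(
  travel=[
    [0.069,-0.014,-0.05],
    [0.069,-0.014,-0.1],
    [0.069,-0.014,-0.15],
    [0.069,-0.014,-0.15],
    [0.069,-0.014,-0.15],
  ],
  delta_rot=[
    [0.017,0.083,0.014],
    [0.017,0.083,0.014],
    [0.017,0.083,0.014],
    [0.017,0.083,0.014],
    [0.017,0.083,0.014],
  ],
)

```text
time_s: 13.12
tcp_pos: [0.6285, 0.0576, 0.2616]
eef_rot: [179.4, -39.6, 1.4]
contact_force: [0.8, 0.7, -1.5]
gripper_width: 0.0178
gripper_force: 30.0
```

```bash
python3 - <<'E'
from h import *
from plant import r,viewer
s=r.get_state();t=s['tcp_pos'];print(s['time_s'],t,s['eef_rot'],s['joints'],s['contact_force'])
print(delta(s,[.629,.059,.2],[179.4,-40,1.6]))
from scipy.spatial.transform import Rotation as Ro
g=Ro.from_euler('xyz',[179.4,-10,1.6],degrees=True);a=Ro.from_euler('xyz',s['eef_rot'],degrees=True)
q=a*g.inv();B=t+q.apply([-.0802,-.002,-.0583]);ax=q.apply([.707,.02,.707]);print('B',B.round(4),'axis',ax.round(3))
d=viewer.capture('scene');print('pred B px',proj(d,B).round(1),'axis pt z.05',proj(d,B+.05*ax).round(1))
I=d['img'][130:290,240:400].astype(np.uint8);hsv=cv2.cvtColor(I,cv2.COLOR_RGB2HSV)
m=((hsv[...,1]<70)&(hsv[...,2]>120)).astype(np.uint8)
n,l,st,ce=cv2.connectedComponentsWithStats(m)
for i in range(1,n):
    if st[i,4]>30: print(st[i,:4]+[240,130,0,0],st[i,4],(ce[i]+[240,130]).round(1))
E
```

```text
13.125 [0.62845633 0.05763211 0.26155903] [179.38348929 -39.59787553   1.44315724] [  5.60610692  -5.25043056 -56.0694409   95.37862448  -3.2820675
  -8.59919459] [ 0.82925463  0.66947874 -1.45619743]
(array([ 0.0011,  0.0027, -0.1231]), array([ 0.0003, -0.0045,  0.0019]))
B [0.5875 0.0568 0.1712] axis [0.266 0.007 0.964]
pred B px [315.3 202. ] axis pt z.05 [311.3 184.4]
[286 130   9   8] 48 [290.3 133.7]
[339 130  35  33] 552 [355.1 145.9]
[305 132  32  41] 569 [317.4 152.3]
[293 153   6  10] 35 [295.6 158.4]
[305 185  15  23] 228 [313.  196.3]
[262 213  21  24] 376 [272.1 224.1]
[289 224  47  54] 1843 [311.6 250.7]
[373 255  18  16] 183 [381.4 262.2]
```

The elbow and wrist are close to a singularity with the hand tilted inward: j4 is at 95° and j5 at −3°. I'll back out and tilt the hand sideways instead.

>>> arm_command(
  travel=[
    [0,0,0.04],
    [0,0,0.08],
    [0,0,0.12],
    [0,0,0.12],
    [0,0,0.12],
  ],
  delta_rot=[
    [0,0.1,0],
    [0,0.2,0],
    [0,0.3,0],
    [0,0.33,0],
    [0,0.33,0],
  ],
)

```text
time_s: 13.8
tcp_pos: [0.6273, 0.0616, 0.3247]
eef_rot: [177.9, -21.9, 0.6]
contact_force: [2.7, -4.9, -0.4]
gripper_width: 0.018
gripper_force: 30.0
```

```bash
python3 - <<'E'
from h import *
from plant import r
s=r.get_state();t=s['tcp_pos'];print(s['time_s'],t,s['eef_rot'],s['joints'],s['contact_force'])
E
```

```text
13.8 [0.62726452 0.06163842 0.32471335] [177.85191413 -21.87278441   0.55080772] [ 30.90351425   0.13649996 -21.05768961  16.27148634 -51.89269264
  51.05277659] [ 2.67266042 -4.91382928 -0.4431759 ]
```

>>> arm_command(
  travel=[
    [0,0,0],
    [0,0,0],
    [0,0,0],
  ],
  delta_rot=[
    [0,0,0],
    [0,0,0],
    [0,0,0],
  ],
)

```text
time_s: 14.18
tcp_pos: [0.6294, 0.0569, 0.3231]
eef_rot: [177.6, -22.2, 0.1]
contact_force: [-0.3, 0.7, -1.6]
gripper_width: 0.0182
gripper_force: 30.0
```

```bash
python3 - <<'E'
from h import *
from plant import r
s=r.get_state();t=s['tcp_pos'];print(s['time_s'],t,s['eef_rot'],s['joints'],s['contact_force'])
print(delta(s,[.629,.059,.33],[179.4,-10,1.6]))
E
```

```text
14.175 [0.62942874 0.05688902 0.32311155] [ 1.77647803e+02 -2.21839936e+01  7.25780039e-02] [ 30.56867401   0.19969111 -21.54061598  16.89681992 -51.29585351
  50.39711784] [-0.29205285  0.72515079 -1.62222366]
(array([-0.0009,  0.0042,  0.0138]), array([0.0168, 0.1356, 0.0223]))
```

```bash
python3 - <<'E'
from h import *
from plant import r
s=r.get_state()
print(delta(s,[.609,.096,.28],[179.4,-22,61.6]),delta(s,[.609,.096,.28],[179.4,-38,61.6]))
E
```

```text
(array([-0.0409,  0.0782, -0.0862]), array([0.0152, 0.0116, 0.6909])) (array([-0.0409,  0.0782, -0.0862]), array([ 0.1099, -0.1495,  0.6889]))
```

>>> arm_command(
  travel=[
    [0,0,0],
    [-0.02,0.02,0],
    [-0.04,0.04,0],
    [-0.04,0.078,0],
    [-0.04,0.078,0],
    [-0.04,0.078,0],
    [-0.04,0.078,0],
    [-0.041,0.078,-0.04],
    [-0.041,0.078,-0.086],
    [-0.041,0.078,-0.086],
    [-0.041,0.078,-0.086],
    [-0.041,0.078,-0.086],
  ],
  delta_rot=[
    [0.015,0.012,0.69],
    [0.015,0.012,0.69],
    [0.015,0.012,0.69],
    [0.015,0.012,0.69],
    [0.015,0.012,0.69],
    [0.015,0.012,0.69],
    [0.11,-0.15,0.689],
    [0.11,-0.15,0.689],
    [0.11,-0.15,0.689],
    [0.11,-0.15,0.689],
    [0.11,-0.15,0.689],
    [0.11,-0.15,0.689],
  ],
)

```text
time_s: 15.68
tcp_pos: [0.61, 0.0978, 0.2816]
eef_rot: [179.5, -38.0, 61.7]
contact_force: [-0.3, 0.1, -1.4]
gripper_width: 0.0175
gripper_force: 30.0
```

```bash
cat >> h.py <<'E'
def brush(s):
    from scipy.spatial.transform import Rotation as Ro
    g=Ro.from_euler('xyz',[179.4,-10,1.6],degrees=True);a=Ro.from_euler('xyz',s['eef_rot'],degrees=True)
    q=a*g.inv();return s['tcp_pos']+q.apply([-.0802,-.002,-.0583]),q.apply([.707,.02,.707])
E
python3 - <<'E'
from h import *
from plant import r,viewer
s=r.get_state();t=s['tcp_pos'];print(s['time_s'],t,s['eef_rot'],s['joints'],s['contact_force'])
B,ax=brush(s);print('B',B.round(4),ax.round(3),np.degrees(np.arccos(ax[2])))
d=viewer.capture('scene');print('pred B px',proj(d,B).round(1),'axis pt z.02',proj(d,B+.02*ax).round(1))
I=d['img'][130:290,240:400];hsv=cv2.cvtColor(I,cv2.COLOR_RGB2HSV)
m=((hsv[...,1]<70)&(hsv[...,2]>120)).astype(np.uint8)
n,l,st,ce=cv2.connectedComponentsWithStats(m)
for i in range(1,n):
    if st[i,4]>100: print(st[i,:4]+[240,130,0,0],st[i,4],(ce[i]+[240,130]).round(1))
E
```

```text
15.675 [0.60995359 0.09777486 0.28155325] [179.46505355 -38.00880799  61.67243937] [  5.2596267    5.17060939  -7.4665228  -36.24858617 -59.17977545
 160.2212043 ] [-0.33138524  0.09058445 -1.43216037]
B [0.5891 0.0597 0.1924] [0.139 0.257 0.956] 16.993483570296338
pred B px [315.9 194.4] axis pt z.02 [316.8 188. ]
[297 130  21  33] 311 [309.5 143.7]
[327 130  10  33] 235 [331.5 145. ]
[310 178  15  22] 216 [316.4 189.2]
[262 213  21  24] 374 [272.2 224.1]
[289 224  47  54] 1842 [311.6 250.8]
[373 255  18  16] 183 [381.4 262.2]
```

>>> arm_command(
  travel=[
    [0,-0.004,-0.08],
    [0,-0.004,-0.16],
    [0,-0.004,-0.21],
    [0,-0.004,-0.234],
    [0,-0.004,-0.234],
    [0,-0.004,-0.234],
  ],
  delta_rot=[
    [0,0,0],
    [0,0,0],
    [0,0,0],
    [0,0,0],
    [0,0,0],
    [0,0,0],
  ],
)

```text
time_s: 16.48
tcp_pos: [0.6104, 0.0952, 0.165]
eef_rot: [179.4, -38.1, 61.6]
contact_force: [-0.6, 0.3, -1.5]
gripper_width: 0.0178
gripper_force: 30.0
```

>>> arm_command(
  travel=[
    [0,0,-0.008],
    [0,0,-0.014],
    [0,0,-0.014],
    [0,0,-0.014],
  ],
  delta_rot=[
    [0,0,0],
    [0,0,0],
    [0,0,0],
    [0,0,0],
  ],
)

```text
time_s: 16.98
tcp_pos: [0.6097, 0.0951, 0.1566]
eef_rot: [179.6, -38.0, 61.5]
contact_force: [0.5, -0.1, -1.3]
gripper_width: 0.0176
gripper_force: 30.0
```

>>> arm_command(
  travel=[
    [0,0,-0.004],
    [0,0,-0.008],
    [0,0,-0.008],
    [0,0,-0.008],
  ],
  delta_rot=[
    [0,0,0],
    [0,0,0],
    [0,0,0],
    [0,0,0],
  ],
)

```text
time_s: 17.48
tcp_pos: [0.6096, 0.0951, 0.1525]
eef_rot: [179.6, -38.0, 61.5]
contact_force: [1.0, -0.1, -1.4]
gripper_width: 0.0177
gripper_force: 30.0
```

>>> arm_command(
  travel=[
    [0,0,-0.004],
    [0,0,-0.006],
    [0,0,-0.006],
  ],
  delta_rot=[
    [0,0,0],
    [0,0,0],
    [0,0,0],
  ],
)

```text
time_s: 17.85
tcp_pos: [0.6096, 0.0953, 0.1496]
eef_rot: [179.6, -38.0, 61.5]
contact_force: [-1.7, 0.8, -1.8]
gripper_width: 0.0177
gripper_force: 30.0
```

>>> arm_command(
  travel=[
    [0,0,-0.004],
    [0,0,-0.006],
    [0,0,-0.006],
  ],
  delta_rot=[
    [0,0,0],
    [0,0,0],
    [0,0,0],
  ],
)

```text
time_s: 18.23
tcp_pos: [0.6097, 0.0959, 0.1473]
eef_rot: [179.6, -37.9, 61.4]
contact_force: [-1.2, -0.1, -1.1]
gripper_width: 0.0175
gripper_force: 30.0
```

>>> arm_command(
  travel=[
    [0,0,-0.004],
    [0,0,-0.006],
    [0,0,-0.006],
  ],
  delta_rot=[
    [0,0,0],
    [0,0,0],
    [0,0,0],
  ],
)

```text
time_s: 18.6
tcp_pos: [0.6098, 0.0964, 0.145]
eef_rot: [179.7, -37.8, 61.4]
contact_force: [1.1, -0.5, -1.5]
gripper_width: 0.0179
gripper_force: 30.0
```

>>> arm_command(
  travel=[
    [0,0,-0.004],
    [0,0,-0.006],
    [0,0,-0.006],
  ],
  delta_rot=[
    [0,0,0],
    [0,0,0],
    [0,0,0],
  ],
)

```text
time_s: 18.98
tcp_pos: [0.61, 0.0969, 0.1427]
eef_rot: [179.7, -37.7, 61.3]
contact_force: [-0.0, -0.1, -0.6]
gripper_width: 0.0177
gripper_force: 30.0
```

```bash
python3 - <<'E'
from h import *
from plant import r
s=r.get_state();print(s['joints'],s['joint_torque'],s['contact_force'],s['moment'])
B,ax=brush(s);print('B',B.round(4),ax.round(3))
E
```

```text
[  3.47748103  13.53859323 -14.63721294 -43.54509192 -48.32190531
 173.63777502] [ 6.22089137e-02 -4.61460400e+01  2.67388576e+01  3.02794218e+00
  2.60991901e-01 -2.35139678e-02] [-0.04883657 -0.11249927 -0.58872823] [-2.08330124  1.04794479 -0.04290677]
B [0.5885 0.0586 0.0538] [0.145 0.26  0.955]
```

j6 has reached its limit of 173.6°, so I'll back the yaw off by 20° about the bristle end and then carry on feeling for the cake.

```bash
python3 - <<'E'
from h import *
from plant import r
print(delta(r.get_state(),[.622,.0866,.150],[179.4,-38,41.6]))
E
```

```text
(array([ 0.024 , -0.0206,  0.0146]), array([ 0.0011, -0.004 , -0.2207]))
```

>>> arm_command(
  travel=[
    [0,0,0.015],
    [0.012,-0.01,0.015],
    [0.024,-0.021,0.015],
    [0.024,-0.021,0.015],
    [0.024,-0.021,0.015],
  ],
  delta_rot=[
    [0,0,0],
    [0,-0.002,-0.11],
    [0,-0.004,-0.22],
    [0,-0.004,-0.22],
    [0,-0.004,-0.22],
  ],
)

```text
time_s: 19.6
tcp_pos: [0.6221, 0.0871, 0.1509]
eef_rot: [179.2, -37.9, 42.0]
contact_force: [-0.4, -0.0, -1.2]
gripper_width: 0.0178
gripper_force: 30.0
```

```bash
python3 - <<'E'
from h import *
from plant import r
s=r.get_state();print(s['joints'],s['contact_force'],s['tcp_pos'],s['eef_rot'])
B,ax=brush(s);print('B',B.round(4),ax.round(3))
E
```

```text
[ 11.18013269   8.00621653 -23.10587286 -37.30528821 -30.09665547
 148.50421923] [-0.40578072 -0.01182546 -1.23262777] [0.62205666 0.08708962 0.15089632] [179.24673432 -37.94371968  42.02159136]
B [0.5896 0.058  0.0618] [0.217 0.198 0.956]
```

>>> arm_command(
  travel=[
    [0,0,-0.008],
    [0,0,-0.016],
    [0,0,-0.016],
    [0,0,-0.016],
  ],
  delta_rot=[
    [0,0,0],
    [0,0,0],
    [0,0,0],
    [0,0,0],
  ],
)

```text
time_s: 20.1
tcp_pos: [0.6222, 0.0861, 0.1422]
eef_rot: [179.3, -37.9, 41.7]
contact_force: [0.3, -0.5, -1.0]
gripper_width: 0.0177
gripper_force: 30.0
```

>>> arm_command(
  travel=[
    [0,0,-0.003],
    [0,0,-0.006],
    [0,0,-0.006],
    [0,0,-0.006],
  ],
  delta_rot=[
    [0,0,0],
    [0,0,0],
    [0,0,0],
    [0,0,0],
  ],
)

```text
time_s: 20.6
tcp_pos: [0.6221, 0.0864, 0.1394]
eef_rot: [179.3, -37.9, 41.7]
contact_force: [0.2, -1.2, 0.8]
gripper_width: 0.0178
gripper_force: 30.0
```

>>> arm_command(
  travel=[
    [0,0,-0.002],
    [0,0,-0.004],
    [0,0,-0.004],
    [0,0,-0.004],
  ],
  delta_rot=[
    [0,0,0],
    [0,0,0],
    [0,0,0],
    [0,0,0],
  ],
)

```text
time_s: 21.1
tcp_pos: [0.622, 0.0864, 0.1373]
eef_rot: [179.3, -37.9, 41.7]
contact_force: [-1.0, -0.8, 1.5]
gripper_width: 0.0178
gripper_force: 30.0
```

>>> arm_command(
  travel=[
    [0,0,0],
    [0,0,0],
    [0,0,0],
  ],
  delta_rot=[
    [0,0,0],
    [0,0,0],
    [0,0,0],
  ],
)

```text
time_s: 21.48
tcp_pos: [0.622, 0.0864, 0.1373]
eef_rot: [179.3, -37.9, 41.7]
contact_force: [-1.4, -1.0, 2.2]
gripper_width: 0.018
gripper_force: 30.0
```

The net press was about 3.3 N, held for over 0.5 s. Lifting out.

>>> arm_command(
  travel=[
    [0,0,0.06],
    [0,0,0.14],
    [0,0,0.24],
    [0,0,0.32],
    [0,0,0.32],
  ],
  delta_rot=[
    [0,0,0],
    [0,0,0],
    [0,0,0],
    [0,0,0],
    [0,0,0],
  ],
)

```text
time_s: 22.1
tcp_pos: [0.623, 0.0869, 0.3014]
eef_rot: [179.1, -38.2, 41.9]
contact_force: [-0.1, -0.0, -3.2]
gripper_width: 0.018
gripper_force: 30.0
```

```bash
python3 - <<'E'
from h import *
from plant import r
s=r.get_state();print(s['tcp_pos'],s['eef_rot'],delta(s,[.5157,-.2599,.29],[179.4,-10,1.6]))
E
```

```text
[0.62304698 0.08686078 0.3013783 ] [179.09396955 -38.21195571  41.88545552] (array([-0.2147, -0.6935, -0.0228]), array([-0.1155,  0.2983, -0.437 ]))
```

>>> arm_command(
  travel=[
    [-0.04,-0.1,0],
    [-0.08,-0.2,0],
    [-0.12,-0.3,0],
    [-0.16,-0.4,0],
    [-0.19,-0.5,0],
    [-0.215,-0.6,0],
    [-0.215,-0.66,0],
    [-0.215,-0.694,0],
    [-0.215,-0.694,0],
    [-0.215,-0.694,0],
  ],
  delta_rot=[
    [-0.02,0.06,-0.08],
    [-0.04,0.12,-0.17],
    [-0.07,0.18,-0.26],
    [-0.09,0.24,-0.35],
    [-0.1155,0.298,-0.437],
    [-0.1155,0.298,-0.437],
    [-0.1155,0.298,-0.437],
    [-0.1155,0.298,-0.437],
    [-0.1155,0.298,-0.437],
    [-0.1155,0.298,-0.437],
  ],
)

```text
time_s: 23.35
tcp_pos: [0.5142, -0.26, 0.2963]
eef_rot: [179.6, -9.7, 1.4]
contact_force: [-0.0, -0.1, -1.4]
gripper_width: 0.0174
gripper_force: 30.0
```

```bash
python3 - <<'E'
from h import *
from plant import r,viewer
s=r.get_state();print(s['time_s'],s['tcp_pos'],s['eef_rot'],s['joints'],delta(s,[.5157,-.2599,.16],[179.4,-10,1.6]))
B,ax=brush(s);print(B,ax)
d=viewer.capture('scene');print(proj(d,B).round(1),proj(d,B+.19*ax).round(1),proj(d,B+.02*ax).round(1))
I=d['img'];hsv=cv2.cvtColor(I,cv2.COLOR_RGB2HSV)
m=((hsv[...,1]<70)&(hsv[...,2]>120)).astype(np.uint8)
x,y=proj(d,B+.02*ax).astype(int);cs=cv2.connectedComponentsWithStats(m[y-30:y+30,x-30:x+30])
for a,b in zip(cs[2],cs[3]):
    if 60<a[4]<700:print(a[:5]+[x-30,y-30,0,0,0],b+[x-30,y-30])
E
```

```text
23.35 [ 0.51420106 -0.26002117  0.29627736] [179.58996294  -9.6624989    1.4475353 ] [ -8.24922758   3.30114186 -11.45142546  -1.33429558 -65.65814305
 100.11012467] (array([ 3.000e-03,  2.000e-04, -2.726e-01]), array([-0.002 , -0.0038,  0.0013]))
[ 0.43365029 -0.26167228  0.23845196] [0.7112501  0.01632288 0.70281922]
[287.2 114.9] [243.1  74.2] [283.1 111.1]
[286 130  27  11 170] [298.74117647 135.77058824]
```

>>> arm_command(
  travel=[
    [0.003,0,-0.1],
    [0.003,0,-0.2],
    [0.003,0,-0.28],
    [0.003,0,-0.33],
    [0.003,0,-0.33],
    [0.003,0,-0.33],
  ],
  delta_rot=[
    [-0.002,-0.004,0.001],
    [-0.002,-0.004,0.001],
    [-0.002,-0.004,0.001],
    [-0.002,-0.004,0.001],
    [-0.002,-0.004,0.001],
    [-0.002,-0.004,0.001],
  ],
)

```text
time_s: 24.15
tcp_pos: [0.517, -0.2604, 0.1336]
eef_rot: [179.3, -10.2, 1.7]
contact_force: [-0.6, -0.4, -0.8]
gripper_width: 0.0177
gripper_force: 30.0
```

>>> arm_command(
  travel=[
    [0,0,-0.02],
    [0,0,-0.04],
    [0,0,-0.06],
    [0,0,-0.076],
    [0,0,-0.076],
    [0,0,-0.076],
  ],
  delta_rot=[
    [0,0,0],
    [0,0,0],
    [0,0,0],
    [0,0,0],
    [0,0,0],
    [0,0,0],
  ],
)

```text
time_s: 24.9
tcp_pos: [0.5162, -0.2607, 0.0944]
eef_rot: [179.3, -10.1, 1.6]
contact_force: [0.1, 0.1, -0.7]
gripper_width: 0.0177
gripper_force: 30.0
```

Down the last 3 mm, then release gently.

>>> arm_command(
  travel=[
    [0,0,-0.004],
    [0,0,-0.007],
    [0,0,-0.007],
  ],
  delta_rot=[
    [0,0,0],
    [0,0,0],
    [0,0,0],
  ],
)

```text
time_s: 25.28
tcp_pos: [0.5161, -0.2606, 0.0909]
eef_rot: [179.3, -10.1, 1.6]
contact_force: [0.3, 0.5, -0.3]
gripper_width: 0.0179
gripper_force: 30.0
```

>>> arm_command(
  travel=[
    [0,0,0],
    [0,0,0],
    [0,0,0],
    [0,0,0],
    [0,0,0],
    [0,0,0],
    [0,0,0],
    [0,0,0],
    [0,0,0],
    [0,0,0],
    [0,0,0.1],
    [0,0,0.2],
    [0,0,0.32],
    [0,0,0.32],
    [0,0,0.32],
  ],
  delta_rot=[
    [0,0,0],
    [0,0,0],
    [0,0,0],
    [0,0,0],
    [0,0,0],
    [0,0,0],
    [0,0,0],
    [0,0,0],
    [0,0,0],
    [0,0,0],
    [0,0,0],
    [0,0,0],
    [0,0,0],
    [0,0,0],
    [0,0,0],
  ],
  grip=1,
)

```text
time_s: 27.15
tcp_pos: [0.5158, -0.2604, 0.2507]
eef_rot: [179.4, -10.1, 1.6]
contact_force: [-0.3, 0.3, -0.3]
gripper_width: 0.0872
gripper_force: 0.0
```

```bash
python3 - <<'E'
from h import *
from plant import r,viewer
s=r.get_state();print(s['time_s'],s['tcp_pos'],s['contact_force'],s['gripper_width'])
a=viewer.capture('wrist')['img'][:,:,::-1];b=viewer.capture('scene')['img'][130:280,215:365,::-1]
cv2.imwrite('pics/f.png',np.hstack([cv2.resize(a,(400,300)),cv2.resize(b,(400,400),interpolation=2)[:300]]))
E
```

```text
27.15 [ 0.51576969 -0.26038983  0.25071212] [-0.33423414  0.27052082 -0.32381889] 0.08720432769897012
```

View pics/f.png

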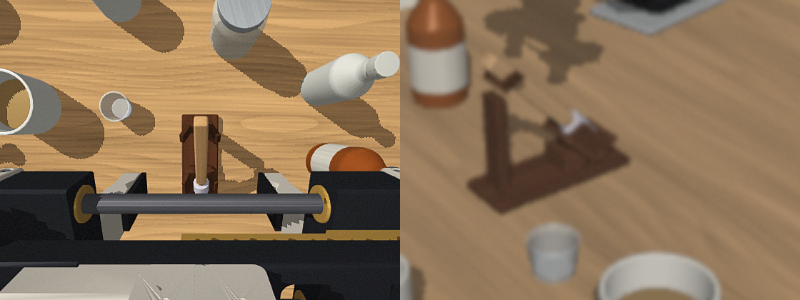

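The brush lies in its rest as it did before, with the handle end at (201,117) and bristles low. The crock and bystanders are in place, and the gripper is clear. Handing in.

```bash
python3 -c "
from plant import close_job
print(close_job())"
```

```text
the job is handed in; nothing more can be done
None
```

I handed the job in at about 27 s; no verdict came back. By my readings, the trigger was squeezed fully and released, the brush pressed the soap at about 3 N for over half a second, the brush is back in its rest, and the crock and bystanders look undisturbed.

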